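# Sweep the loose parts into the secret drawer and push it shut

### The arm

A 6-joint arm with a two-finger parallel gripper is mounted at the origin on the work surface. World frame = base frame: x ahead of the robot, y to its left, z up, the work surface at z = 0. Lengths are in m, angles in rad, forces in N, time in s.
With the tool pointing down it reaches from about 0.35 to 0.85 m from the base axis. Payload 8.1 kg.
Tool frame: the origin (TCP) lies at the very end of the fingers, on their centre line; the grasp point (between the pads) lies 19 mm behind it; z points along the fingers, y is the line along which they close (so a half turn about z gives the same grasp; the last joint's range is limited). The gripper opens to 93 mm and grips with 3 to 60 N. Pads are 15 mm wide; open, the fingers measure 128 mm over their backs; the gripper's body (75 mm by 188 mm) begins 65 mm behind the grasp point.
Start: joints at [1.193, 0.13, 1.488, -0, 1.523, -0.085], TCP at [0.173, 0.574, 0.196] pointing down, gripper open.
Joint ranges: [-2.96, 2.96], [-0.89, 2.26], [0.02, 2.5], [-1.34, 4.48], [0, 2.73], [-2.66, 2.66]. Speed limits (rad/s): [2.39, 2.39, 2.79, 3.14, 3.14, 3.14].

### API

Orientations are given as a unit quaternion [w, x, y, z].
In Python, from bench import ctrl, imaging gives the robot as it stands.
- The arm moves only by the shell command python3 -m handwheel 'ROWS' [FORCE]. ROWS is JSON, a list that holds one entry, the list of rows, each a list of 5 numbers: the opening, from -1 (shut) to 1 (fully open), then the shift along the tool's x, y, z in units of 25 mm (1.0 is 25 mm), then the turn about the tool's z in units of 5 degrees (1.0 is 5 degrees). A call has 1 to 8 rows; each row shifts and turns the commanded pose from where the row before left it, along the tool's axes as they then stand; what a row does not reach is not made up. A row lasts 1/10 s, in which the tool goes at most 50 mm and 8.59 degrees, less where a joint would pass 70% of its speed; a pose out of reach is approached as far as the arm can. A call is refused whole if a number of a shift passes 1 or a number of a turn 1, either way. A call with a gripper value outside its range is refused whole. The fingers move at their own pace and stop on an object; FORCE is the grip in N (left out, the last holds). Time passes only in rows, so rows that do not move let the fingers close. It gives the time, the measured TCP pose, the force, the opening and the grip force at its end, in the units of the state.
- ctrl.get_state(): the state, without advancing time (a new reading comes with each control period).
- imaging.get_image(name): name is "scene" or "top" or "wrist"; returns a dict with "image" (420x560x3 uint8, red, green, blue), "range_z" (420x560 float32, m along the optical axis (not along the pixel's ray), 0 where there is no reading), "vfov" (degrees; the focal length in pixels is half the picture's height over the tangent of half this angle, whatever the lens; pixels are square), "cx", "cy" (the principal point, pixels), "R" (3x3) and "t" (3): a world point X has camera coordinates R X + t. Camera axes: x right, y down, z forward; pixel columns grow to the right and rows downward; lengths in m; the calibration is good to about 2 mm. A picture is of the moment at which its call begins.
- ctrl.sign_off(): hands the job in; it is judged then, once.
The state is a dict: "clock": time; "joint_pos": joint angles; "qd": joint speeds; "effort": joint torques, N m; "tool_pos": TCP position; "tcp_rot": TCP orientation; "contact_force": force on the tool from outside, world axes, zero at the start; "wrist_torque": the same for the moment, N m; "width": opening from 0.0 (shut) to 1.0 (fully open); "grasp_force": force on a finger pad.
Only numpy, scipy, OpenCV 4.12 (cv2) and the standard library are available. Lean on these libraries where they do the work, as an engineer would, in place of code of your own. Each camera call takes 0.05 s, during which the arm holds its last target. There are 200 camera calls.

### The job

The key cabinet's secret drawer has popped open in the bay of the raised counter. With the fingers, sweep the key, the hinge pin and the peg across the counter and over the edge of the bay so that all three drop into the drawer, without lifting any of them; then push the drawer fully shut. Leave the bottle, the cup, the small box and the bell on the counter standing where they are.

Things in the scene. Friction and masses are not known exactly. Their poses are not given: they have to be found in the camera images.
- counter: Fixed raised teak counter carrying a low roofed key cabinet, one piece. Origin on the table at the middle of the bay's rear edge; x to the back (cabinet), y left, z up. Top at z = 80 mm, U-shaped: wings y = 80 to 300 mm and -80 to -300 mm, both x = -220 to 0; continuous behind x = 0, to 240 mm. Between the wings is the 160 mm wide bay, open to the robot; its floor is the table.
- bay_rear (a point): Middle of the bay's rear edge on the counter top, 80 mm straight above the counter's origin, same axes. The edges of the bay have no rim. Wings and drawer are level with each other along x, so parts are swept along y.
- button (a point): Tip of the round brass button on the cabinet's front face, 26 mm across; it has done its work and is not needed. The face is at counter x = 100 mm, 360 mm wide; the roof reaches up to about 230 mm above the table.
- drawer (a joint): How far the secret drawer is open, m: 0 fully shut, 0.15 fully open; starts at 0.13 to 0.15. It shuts along the counter's +x; 0.6 kg, about 2 N of friction plus light damping, no spring or latch: it stays where it is left, with a hard stop at 0.
- drawer_floor (a point): Centre of the drawer's inner floor, 8 mm above the table; moves with the drawer, axes as the counter's. Inside 150 mm (x) by 168 mm (y), walls up to 65 mm above the table; the counter top overhangs the side walls, so no gap. When open by d the drawer lies uncovered from counter x = -6 mm - d to x = 0; the rest is under the counter.
- drawer_front (a point): Middle of the outer face of the drawer's flat front panel, where to push it towards +x; 39 mm above the table, moves with the drawer, axes as the counter's. Panel 154 mm wide, from 4 to 74 mm above the table. It lies at counter x = -18 mm when shut, and at -18 mm minus the joint value when open.
- key: Silver-plated key lying flat on the counter, 72 mm long along its x, 9 mm thick, oval bow (ring, 35 mm wide) at -x, square bit at +x pointing to +y. Origin at the underside, mid length. About 60 g.
- pin: Bronze L-shaped hinge pin lying flat, 12 mm round bar: 62 mm leg along its x, with a 28 mm bent leg to +y at the +x end. Origin at the underside of the long leg, about mid length. About 60 g.
- peg: Maple peg lying down, 49 mm long along its x: a 16 mm square foot 32 mm long at -x, thin neck and a round 16 mm knob at +x. Origin at the underside, mid length. About 20 g. Key, pin and peg each lie with x within 0.5 rad of the counter's x: two on the left wing, one behind the other seen from the bay, and one on the right, in any order.
- bottle: Amber glass bottle 36 mm across, 75 mm high, standing at the front of the left wing. Origin under its centre. Leave alone.
- cup: Small brass cup 44 mm across, 45 mm high, standing at the front of the right wing. Origin under its centre. Leave alone.
- box: Dark wooden box 50 x 80 x 40 mm high, at the back behind the right wing, in front of the cabinet. Origin under its centre. Leave alone.
- bell: Small brass hand bell 48 mm across, 62 mm high, at the back behind the left wing. Origin under its centre. Leave alone.
Mind the look-alikes: they are no part of the job. Leave any red look-alike of the peg alone.

How it is judged:
On the way, in this order (a step that is already met when the one before it is completed fails the run):
1. the key, the pin and the peg all lie in the drawer while it is still open (x of key in the frame of drawer_floor between -0.078 and 0.078 m and y of key in the frame of drawer_floor between -0.086 and 0.086 m and z of each of key, pin, peg in the frame of drawer_floor below 0.045 m and x of pin in the frame of drawer_floor between -0.078 and 0.078 m and y of pin in the frame of drawer_floor between -0.086 and 0.086 m and x of peg in the frame of drawer_floor between -0.078 and 0.078 m and y of peg in the frame of drawer_floor between -0.086 and 0.086 m and value of joint drawer above 0.08 m), for 0.2 s.
2. the drawer is pushed shut (value of joint drawer below 0.008 m), for 0.2 s.
At the end, for the whole second after the job is handed in: The key, the hinge pin and the peg lie at rest inside the drawer (origins between its walls and less than 45 mm above its floor), and the drawer is shut to within 8 mm (x of key in the frame of drawer_floor between -0.078 and 0.078 m and y of key in the frame of drawer_floor between -0.086 and 0.086 m and z of each of key, pin, peg in the frame of drawer_floor below 0.045 m and x of pin in the frame of drawer_floor between -0.078 and 0.078 m and y of pin in the frame of drawer_floor between -0.086 and 0.086 m and x of peg in the frame of drawer_floor between -0.078 and 0.078 m and y of peg in the frame of drawer_floor between -0.086 and 0.086 m and linear speed of each of key, pin, peg below 0.02 m/s and value of joint drawer below 0.008 m); the robot touches nothing.
It fails at once if the key, the pin or the peg is lifted 30 mm above the counter (height (world z) of any of key, pin, peg above 0.11 m).
It fails at once if the bottle, cup, box or bell is moved by more than 20 mm (distance of any of bottle, cup, box, bell from where it was at the start of the episode above 0.02 m).
It fails at once if the bottle, cup, box or bell is tipped over (angle between any of bottle, cup, box, bell's own z axis and vertical above 0.35 rad).
It also fails if it takes over 56 s, if anything falls off the work surface, if the arm or the gripper's body presses on something with over 40 N, if the wrist force passes 120 N, or if a joint passes its speed limit or range.

## Working session

There is one attempt and no reset: what is moved stays moved. The work goes in short steps, Python scripts to look and compute and a shell command to move; the robot and the scene stay as the last step left them, time stands still between calls to the robot, and variables do not carry over. Pictures are saved under pics/ and viewed, at most 10 in all, crops included, and the job is handed in when it is done.

```bash
ls; mkdir -p pics
cat > h.py <<'E'
import numpy as np, cv2
from bench import ctrl, imaging
def grab(n,f=None):
    d=imaging.get_image(n)
    if f: cv2.imwrite(f,d["image"][:,:,::-1])
    return d
def foc(d): return d["image"].shape[0]/2/np.tan(np.radians(d["vfov"])/2)
def ray(d,u,v,z):
    f=foc(d);R=np.array(d["R"]);t=np.array(d["t"])
    c=-R.T@t; r=R.T@np.array([(u-d["cx"])/f,(v-d["cy"])/f,1.0]); return c+r*(z-c[2])/r[2]
def cloud(d):
    f=foc(d);R=np.array(d["R"]);t=np.array(d["t"]);Z=d["range_z"]
    v,u=np.mgrid[:Z.shape[0],:Z.shape[1]]
    P=np.stack([(u-d["cx"])/f*Z,(v-d["cy"])/f*Z,Z],-1)-t
    P=P@R; P[Z==0]=np.nan; return P
E
python3 - <<'E'
from h import *
for n in("top","scene"):
    d=grab(n,f"pics/{n}0.png"); print(n,d["vfov"],np.round(-np.array(d["R"]).T@d["t"],3))
    np.savez(f"{n}0.npz",**d)
s=ctrl.get_state();print(s)
E
```

```text
pics
top 47.37397244432822 [0.396 0.071 1.248]
scene 43.873860282406206 [0.286 0.689 0.878]
{'clock': 0.1, 'joint_pos': array([ 1.19260820e+00,  1.31075279e-01,  1.48915795e+00,  5.35819733e-06,
        1.52300390e+00, -8.54232233e-02]), 'qd': array([ 0.00070389, -0.0008195 , -0.00199564,  0.00067719, -0.00051266,
        0.00150803]), 'effort': array([ 5.68546554e-06, -5.61337495e+01, -4.93101311e+01,  7.69842183e-02,
        2.89778388e-02, -2.77539058e-06]), 'tool_pos': array([0.172948  , 0.57396377, 0.19520539]), 'tcp_rot': array([-1.91501812e-04,  1.45860314e-01,  9.89304853e-01, -7.99632573e-04]), 'contact_force': array([-0.25256104, -0.4991909 ,  0.4256028 ]), 'wrist_torque': array([-0.03463192,  0.04423776, -0.0320123 ]), 'grasp_force': 0.0, 'width': 0.9991867668099201}
```

View pics/top0.png

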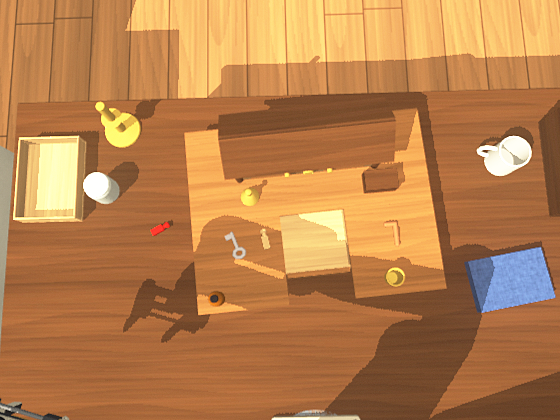

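View pics/scene0.png

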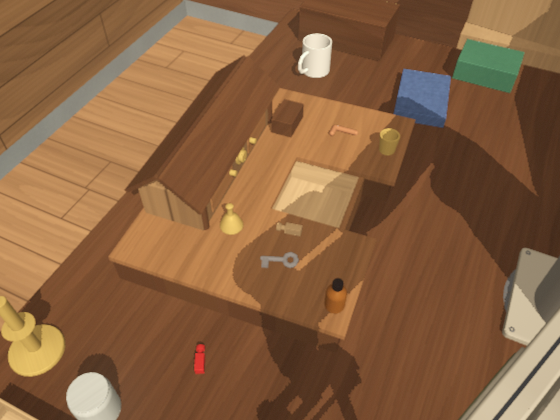

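Top view:
- Key at (235,245) and peg at (265,239) are on the left wing, with the peg nearer the bay. Pin at (393,233) is on the right wing.
- The open drawer is at (315,242).
- Obstacles: bottle (215,298), cup (395,277), box (382,180), bell (250,197).
- Look-alike: a red peg at (160,229), lying on the table. The maple peg at (265,239) is the right one.

```bash
cat > m.py <<'E'
from h import *
d=dict(np.load("top0.npz")); P=cloud(d); Z=P[...,2]
print("table z",np.nanmedian(Z[330:400,230:330]),"counter z",np.nanmedian(Z[225:235,205:220]),np.nanmedian(Z[240:260,415:430]), "noise",np.nanstd(Z[225:235,205:220]))
m=((Z>0.06)&(Z<0.25)).astype(np.uint8); m=cv2.morphologyEx(m,cv2.MORPH_OPEN,np.ones((3,3)))
n,l,st,c=cv2.connectedComponentsWithStats(m); k=l[240,420]; 
pts=P[(l==k)][:,:2].astype(np.float32)
r=cv2.minAreaRect(pts); print(r)
a=np.radians(r[2]); a=(a+np.pi/4)%(np.pi/2)-np.pi/4
ex=np.array([np.cos(a),np.sin(a)]);ey=np.array([-ex[1],ex[0]]); o=np.array(r[0])-0.01*ex
print("yaw",a,"origin",o)
np.savez("frame.npz",a=a,o=o)
zc=np.nanmedian(Z[225:235,205:220])
def toC(p): return np.array([(p[:2]-o)@ex,(p[:2]-o)@ey])
s=dict(np.load("scene0.npz")); 
B=d["image"]; hsv=cv2.cvtColor(B,cv2.COLOR_RGB2HSV)
Q=np.stack([(P[...,:2]-o)@ex,(P[...,:2]-o)@ey],-1)
# things standing above the top
top=((Z>zc+0.005)&(Z<zc+0.1)&(Q[...,0]<0.095)&(abs(Q[...,1])<.3)&(l==k)).astype(np.uint8)
n,l2,st,c=cv2.connectedComponentsWithStats(top)
for i in range(1,n):
    if st[i,4]<25: continue
    q=Q[l2==i]; z=Z[l2==i]
    print(np.round(c[i]),st[i,4],"min",q.min(0).round(3),"max",q.max(0).round(3),"mean",q.mean(0).round(3),"zmax",z.max().round(3))
# drawer
dr=(l!=k)&(abs(Q[...,1])<0.08)&(Q[...,0]<0)&(Q[...,0]>-0.22)
for y0 in(-.05,0,.05):
  for x0 in np.arange(-.215,-.1,.01):
    w=dr&(abs(Q[...,1]-y0)<.02)&(abs(Q[...,0]-x0)<.005)
    print(round(x0,3),np.nanmedian(Z[w]).round(3) if w.any() else None,end=" ")
  print()
big=cv2.resize(B[170:320,190:450],None,fx=3,fy=3,interpolation=cv2.INTER_CUBIC); cv2.imwrite("pics/crop.png",big[:,:,::-1])
E
python3 m.py
```

```text
table z -0.0013509060083431992 counter z 0.0785035162582186 0.07915223493790396 noise 0.002392110956045402
((0.6165639162063599, -0.003990054130554199), (0.46787169575691223, 0.6017369031906128), 4.751980304718018)
yaw 0.08293770230725284 origin [ 0.60659829 -0.00481848]
[308. 168.] 1554 min [ 0.079 -0.199] max [0.095 0.2  ] mean [0.088 0.001] zmax 0.177
[380. 180.] 809 min [ 0.025 -0.214] max [ 0.078 -0.133] mean [ 0.049 -0.171] zmax 0.126
[249. 196.] 237 min [0.029 0.127] max [0.071 0.17 ] mean [0.047 0.148] zmax 0.143
[394. 231.] 163 min [-0.111 -0.206] max [-0.05  -0.171] mean [-0.075 -0.192] zmax 0.096
[264. 239.] 126 min [-0.085  0.112] max [-0.035  0.131] mean [-0.061  0.122] zmax 0.1
[235. 246.] 184 min [-0.101  0.172] max [-0.033  0.22 ] mean [-0.07   0.195] zmax 0.093
[395. 277.] 262 min [-0.206 -0.204] max [-0.161 -0.149] mean [-0.185 -0.174] zmax 0.129
[216. 299.] 211 min [-0.208  0.232] max [-0.173  0.266] mean [-0.191  0.246] zmax 0.158
-0.215 -0.001 -0.205 -0.002 -0.195 -0.001 -0.185 -0.002 -0.175 -0.001 -0.165 -0.002 -0.155 0.022 -0.145 0.063 -0.135 0.007 -0.125 0.007 -0.115 0.007 -0.105 0.007 
-0.215 -0.001 -0.205 -0.001 -0.195 -0.002 -0.185 -0.001 -0.175 -0.001 -0.165 -0.001 -0.155 0.031 -0.145 0.061 -0.135 0.006 -0.125 0.007 -0.115 0.007 -0.105 0.007 
-0.215 -0.001 -0.205 -0.001 -0.195 -0.001 -0.185 -0.001 -0.175 -0.001 -0.165 -0.001 -0.155 0.029 -0.145 0.059 -0.135 0.007 -0.125 0.007 -0.115 0.006 -0.105 0.007
```

View pics/crop.png

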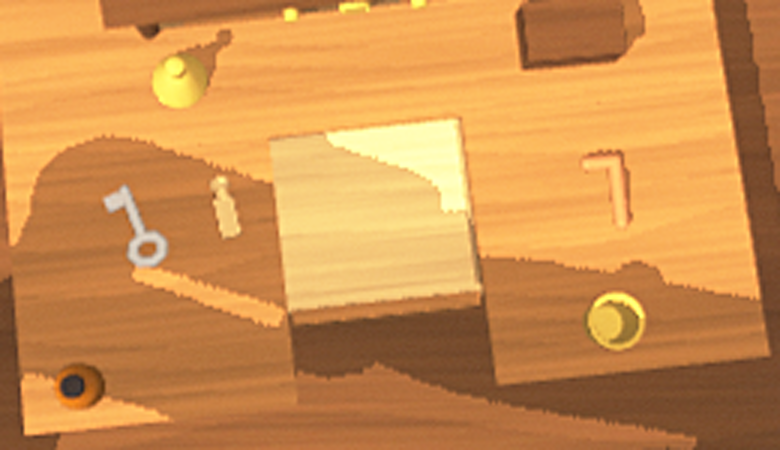

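The crop shows the maple peg at (226,207), the key at (137,225) with its bit facing away, and the pin at (612,187). The lanes from each of them to the bay are clear. I'll cross-check positions with the scene view and work out the moves.

```bash
cat > go.py <<'E'
import sys; from h import *
from scipy.spatial.transform import Rotation as Ro
F=np.load("frame.npz"); a=float(F["a"]); o=F["o"]
s=ctrl.get_state(); q=s["tcp_rot"]; R=Ro.from_quat([q[1],q[2],q[3],q[0]]).as_matrix()
p=s["tool_pos"]; C=np.array([[np.cos(a),np.sin(a)],[-np.sin(a),np.cos(a)]])
print("t",s["clock"],"counter xy",(C@(p[:2]-o)).round(4),"z",p[2].round(4),"F",s["contact_force"].round(1),"w",s["width"].round(2))
yaw=np.arctan2(R[1,1],R[0,1]); print("turn units",round(np.degrees(yaw-a)/5,2))
if len(sys.argv)>3:
    x,y,z=map(float,sys.argv[1:4]); g=np.r_[C.T@[x,y]+o,z]; print("units tool xyz",(R.T@(g-p)/.025).round(2),"goal",g.round(3))
E
python3 - <<'E'
from h import *
F=np.load("frame.npz");a=float(F["a"]);o=F["o"];C=np.array([[np.cos(a),np.sin(a)],[-np.sin(a),np.cos(a)]])
P=cloud(dict(np.load("scene0.npz")));Q=(P[...,:2]-o)@C.T;Z=P[...,2]
on=(abs(Q[...,1])<.29)&(Q[...,0]<.075)&(Q[...,0]>-.215)
print("counter",np.nanmedian(Z[on&(abs(Q[...,1])>.09)&(abs(Z-.08)<.02)]))
n,l,st,c=cv2.connectedComponentsWithStats((on&(Z>.0845)&(Z<.17)).astype(np.uint8))
for i in range(1,n):
    if st[i,4]>40: w=l==i; print(c[i].round(),st[i,4],Q[w].min(0).round(3),Q[w].max(0).round(3),Z[w].max().round(3))
E
python3 go.py -0.06 0.152 0.19
```

```text
counter 0.08080585338184734
[288. 117.] 790 [ 0.027 -0.262] [ 0.075 -0.128] 0.125
[342. 130.] 161 [-0.11  -0.203] [-0.044 -0.171] 0.095
[388. 140.] 436 [-0.203 -0.245] [-0.161 -0.149] 0.129
[230. 220.] 424 [0.031 0.13 ] [0.073 0.173] 0.144
[289. 228.] 229 [-0.081  0.111] [-0.032  0.134] 0.1
[280. 259.] 299 [-0.098  0.173] [-0.031  0.221] 0.093
[335. 296.] 599 [-0.205  0.237] [-0.171  0.268] 0.158Traceback (most recent call last):
  File "go.py", line 6, in <module>
    print("t",s["clock"],"counter xy",(C@(p[:2]-o)).round(4),"z",p[2].round(4),"F",s["contact_force"].round(1),"w",s["width"].round(2))
                                                                                                                   ^^^^^^^^^^^^^^^^
AttributeError: 'float' object has no attribute 'round'
```

```bash
python3 -m handwheel '[[[-0.6,0,0,0,1],[-0.6,0,0,0,1],[-0.6,0,0,0,1],[-0.6,0,0,0,1],[-0.6,0,0,0,1],[-0.6,0,0,0,1],[-0.6,0,0,0,1],[-0.6,0,0,0,1]]]' 20; python3 -m handwheel '[[[-0.6,0,0,0,1],[-0.6,0,0,0,1],[-0.6,0,0,0,1],[-0.6,0,0,0,1],[-0.6,0,0,0,1],[-0.6,0,0,0,0.7],[-0.6,0,0,0,0],[-0.6,0,0,0,0]]]'; python3 go.py -0.06 0.152 0.18
```

```text
clock: 0.9
tool_pos: [0.173, 0.5742, 0.1955]
tcp_rot: [0.0, 0.477, 0.879, -0.001]
contact_force: [-0.4, -0.4, -0.5]
width: 0.36
grasp_force: 0.0
clock: 1.7
tool_pos: [0.1731, 0.5742, 0.1957]
tcp_rot: [0.0, 0.677, 0.736, -0.0]
contact_force: [0.4, 0.5, 0.6]
width: 0.201
grasp_force: 0.0Traceback (most recent call last):
  File "go.py", line 6, in <module>
    print("t",s["clock"],"counter xy",(C@(p[:2]-o)).round(4),"z",p[2].round(4),"F",s["contact_force"].round(1),"w",s["width"].round(2))
                                                                                                                   ^^^^^^^^^^^^^^^^
AttributeError: 'float' object has no attribute 'round'
```

The two views agree to about 3 mm, and the counter top is at 80 mm.

```bash
sed -i 's/s\["width"\].round(2)/round(s["width"],2)/' go.py; python3 go.py -0.06 0.152 0.18
```

```text
t 1.7 counter xy [-0.3841  0.613 ] z 0.1957 F [0.4 0.5 0.6] w 0.2
turn units 0.02
units tool xyz [-18.46  12.94   0.64] goal [0.534 0.142 0.18 ]
```

```bash
python3 -m handwheel '[[[-0.6,-0.9,0.65,0,0],[-0.6,-0.9,0.65,0,0],[-0.6,-0.9,0.65,0,0],[-0.6,-0.9,0.65,0,0],[-0.6,-0.9,0.65,0,0],[-0.6,-0.9,0.65,0,0],[-0.6,-0.9,0.65,0,0],[-0.6,-0.9,0.65,0,0]]]'>/dev/null;  python3 -m handwheel '[[[-0.6,-0.9,0.65,0,0],[-0.6,-0.9,0.65,0,0],[-0.6,-0.9,0.65,0,0],[-0.6,-0.9,0.65,0,0],[-0.6,-0.9,0.65,0,0],[-0.6,-0.9,0.65,0,0],[-0.6,-0.9,0.65,0,0],[-0.6,-0.9,0.65,0,0]]]'>/dev/null;  python3 -m handwheel '[[[-0.6,-0.9,0.65,0,0],[-0.6,-0.9,0.65,0,0],[-0.6,-0.9,0.65,0,0],[-0.6,-0.9,0.65,0,0],[-0.6,-0.4,0,0,0],[-0.6,0,0,0.6,0],[-0.6,0,0,0,0],[-0.6,0,0,0,0]]]'; python3 go.py -0.06 0.152 0.083
```

```text
clock: 4.1
tool_pos: [0.5336, 0.1436, 0.1799]
tcp_rot: [-0.001, 0.677, 0.736, -0.001]
contact_force: [-0.5, 0.2, -0.1]
width: 0.201
grasp_force: 0.0
t 4.1 counter xy [-0.0605  0.154 ] z 0.1799 F [-0.5  0.2 -0.1] w 0.2
turn units 0.01
units tool xyz [-0.08  0.03  3.88] goal [0.534 0.142 0.083]
```

Over the gap. Descend between the key and the peg, then sweep the peg to y ≈ 0.045.

```bash
python3 -m handwheel '[[[-0.6,-0.1,0,0.8,0],[-0.6,0,0,0.8,0],[-0.6,0,0,0.8,0],[-0.6,0,0,0.8,0],[-0.6,0,0,0.4,0],[-0.6,0,0,0.28,0],[-0.6,0,0,0,0],[-0.6,0,0,0,0]]]'; python3 go.py -0.06 0.045 0.083
```

```text
clock: 4.9
tool_pos: [0.5357, 0.1406, 0.0851]
tcp_rot: [0.0, 0.677, 0.736, 0.0]
contact_force: [0.7, 1.2, -0.7]
width: 0.201
grasp_force: 0.0
t 4.9 counter xy [-0.0586  0.1508] z 0.0851 F [ 0.7  1.2 -0.7] w 0.2
turn units -0.0
units tool xyz [-4.23 -0.05  0.08] goal [0.543 0.035 0.083]
```

```bash
python3 -m handwheel '[[[-0.6,-0.4,0,0.06,0],[-0.6,-0.4,0,0,0],[-0.6,-0.4,0,0,0],[-0.6,-0.4,0,0,0],[-0.6,-0.4,0,0,0],[-0.6,-0.4,0,0,0],[-0.6,-0.4,0,0,0],[-0.6,-0.4,0,0,0]]]'; python3 -m handwheel '[[[-0.6,-0.4,0,0,0],[-0.6,-0.4,0,0,0],[-0.6,-0.3,0,0,0],[-0.6,0,0,0,0],[-0.6,0,0,-0.8,0],[-0.6,0,0,-0.8,0],[-0.6,0,0,-0.8,0],[-0.6,0,0,-0.8,0]]]'
python3 - <<'E'
from h import *
d=grab("top","pics/top1.png"); cv2.imwrite("pics/c1.png",cv2.resize(d["image"][170:320,190:450],None,fx=3,fy=3)[:,:,::-1])
E
python3 go.py -0.067 0.25 0.16
```

```text
clock: 5.7
tool_pos: [0.5418, 0.0596, 0.0826]
tcp_rot: [-0.0, 0.677, 0.736, -0.0]
contact_force: [0.6, -0.0, 0.9]
width: 0.2
grasp_force: 0.0
clock: 6.5
tool_pos: [0.5439, 0.0336, 0.1634]
tcp_rot: [-0.0, 0.677, 0.736, 0.0]
contact_force: [0.2, 0.7, -0.4]
width: 0.198
grasp_force: 0.0
t 6.55 counter xy [-0.0573  0.0432] z 0.1675 F [ 0.7 -0.4  2.7] w 0.2
turn units -0.0
units tool xyz [ 8.27 -0.39  0.29] goal [0.519 0.239 0.16 ]
```

View pics/c1.png

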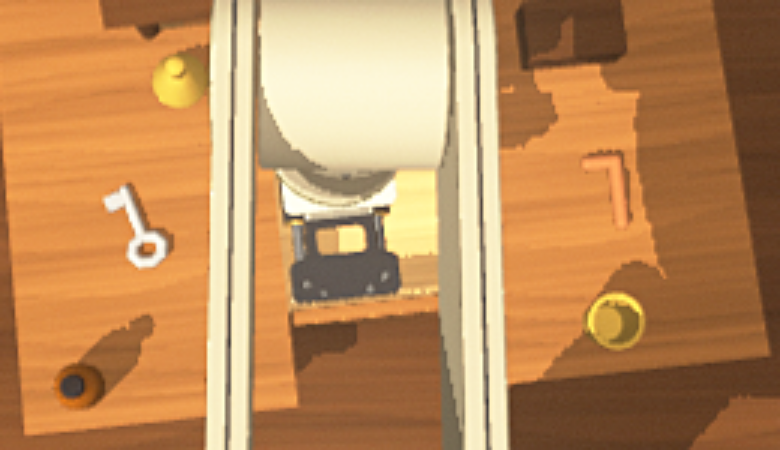

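The key at (137,225) and the pin at (612,187) haven't moved. The arm hides the bay, so I'll check the peg later. Next is the key.

```bash
python3 -m handwheel '[[[-0.6,0.9,-0.1,0,0],[-0.6,0.9,-0.1,0,0],[-0.6,0.9,-0.1,0,0],[-0.6,0.9,-0.1,0,0],[-0.6,0.9,0,0,0],[-0.6,0.9,0,0,0],[-0.6,0.9,0,0,0],[-0.6,0.9,0,0,0]]]'; python3 -m handwheel '[[[-0.6,0.9,0,0.1,0],[-0.6,0.2,0,0,0],[-0.6,0,0,0,0],[-0.6,0,0,0,0]]]'
python3 - <<'E'
from h import *
d=grab("top","pics/top2.png"); cv2.imwrite("pics/c2.png",cv2.resize(d["image"][170:320,190:450],None,fx=3,fy=3)[:,:,::-1])
E
python3 go.py -0.067 0.25 0.083
```

```text
clock: 7.35
tool_pos: [0.5188, 0.2129, 0.1619]
tcp_rot: [-0.0, 0.677, 0.736, -0.0]
contact_force: [0.4, -0.1, -0.6]
width: 0.201
grasp_force: 0.0
clock: 7.75
tool_pos: [0.5169, 0.2386, 0.1599]
tcp_rot: [0.0, 0.677, 0.736, -0.0]
contact_force: [0.6, -0.5, 0.1]
width: 0.207
grasp_force: 0.0
t 7.8 counter xy [-0.0691  0.2497] z 0.16 F [-0.2 -1.  -1.2] w 0.2
turn units -0.01
units tool xyz [0.01 0.08 3.08] goal [0.519 0.239 0.083]
```

View pics/c2.png

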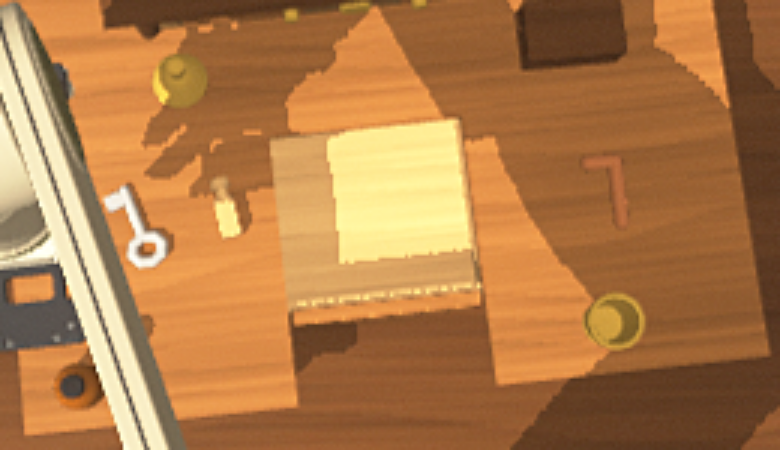

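The peg at (226,207) didn't move, although the fingers should have swept it. I'll compare its position and check where the fingertips really are, using the scene view and depth.

Run:
```python
from h import *
F=np.load("frame.npz");a=float(F["a"]);o=F["o"];C=np.array([[np.cos(a),np.sin(a)],[-np.sin(a),np.cos(a)]])
for nm,d in(("top",grab("top")),("scene",grab("scene","pics/scene2.png"))):
    P=cloud(d);Q=(P[...,:2]-o)@C.T;Z=P[...,2]
    w=(Q[...,0]>-.1)&(Q[...,0]<-.02)&(Q[...,1]>.09)&(Q[...,1]<.16)&(Z>.086)&(Z<.12)
    print(nm,"peg",Q[w].min(0).round(3),Q[w].max(0).round(3),Z[w].max(),w.sum())
    w=(abs(Q[...,0]+.069)<.07)&(abs(Q[...,1]-.25)<.03)&(Z>.1)&(Z<.23)
    if w.any():
      print("tool pts",Q[w].min(0).round(3),Q[w].max(0).round(3),Z[w].min(),w.sum())
      for z0 in np.arange(.1,.23,.01):
        v=w&(abs(Z-z0)<.005)
        if v.any(): print(z0.round(2),Q[v].min(0).round(3),Q[v].max(0).round(3),v.sum())
d=grab("wrist","pics/w2.png")
im=np.hstack([cv2.imread("pics/scene2.png"),cv2.imread("pics/w2.png")]);cv2.imwrite("pics/sw.png",cv2.resize(im,(800,300),interpolation=cv2.INTER_AREA))
```

```text
top peg [-0.085  0.112] [-0.036  0.131] 0.09944224828646304 123
scene peg [-0.082  0.113] [-0.064  0.13 ] 0.09912347880666557 71
tool pts [-0.094  0.24 ] [-0.043  0.259] 0.1823158835158931 395
0.18 [-0.082  0.243] [-0.052  0.258] 10
0.19 [-0.092  0.241] [-0.045  0.259] 70
0.2 [-0.093  0.241] [-0.046  0.259] 82
0.21 [-0.093  0.24 ] [-0.044  0.259] 91
0.22 [-0.094  0.24 ] [-0.043  0.259] 96
```

View pics/sw.png

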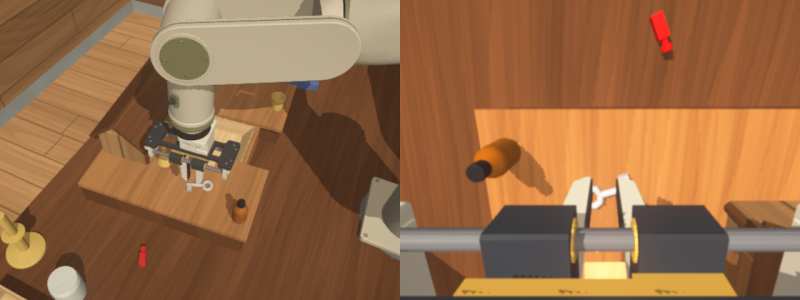

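The scene view shows the fingertips around z ≈ 0.183 while the reported TCP is 0.160, so the tips are about 22 mm higher than reported. They passed over the peg, and nothing was disturbed. I'll go down outside the key, guarding on measured tip height and force.

```bash
python3 -m handwheel '[[[-0.6,0,0,0.8,0],[-0.6,0,0,0.8,0],[-0.6,0,0,0.8,0],[-0.6,0,0,0.6,0],[-0.6,0,0,0.4,0],[-0.6,0,0,0,0],[-0.6,0,0,0,0]]]'
cat > tip.py <<'E'
from h import *
F=np.load("frame.npz");a=float(F["a"]);o=F["o"];C=np.array([[np.cos(a),np.sin(a)],[-np.sin(a),np.cos(a)]])
p=ctrl.get_state()["tool_pos"];c=C@(p[:2]-o)
d=grab("scene","pics/tip.png");P=cloud(d);Q=(P[...,:2]-o)@C.T;Z=P[...,2]
w=(abs(Q[...,0]-c[0])<.035)&(abs(Q[...,1]-c[1])<.012)&(Z>.06)&(Z<.16)
print("tcp",c.round(3),p[2]); print(np.histogram(Z[w],np.arange(.07,.14,.004)))
E
python3 tip.py;python3 go.py
```

```text
clock: 8.65
tool_pos: [0.5173, 0.2392, 0.0757]
tcp_rot: [0.0, 0.677, 0.736, 0.0]
contact_force: [-0.7, 0.6, 0.6]
width: 0.199
grasp_force: 0.0
tcp [-0.069  0.251] 0.07566081745492635
(array([  0,  13, 315,  58,   0,   0,   0,  15,  18,  21,  25,  27,  30,
        30,  27,  28,  27]), array([0.07 , 0.074, 0.078, 0.082, 0.086, 0.09 , 0.094, 0.098, 0.102,
       0.106, 0.11 , 0.114, 0.118, 0.122, 0.126, 0.13 , 0.134, 0.138]))
t 8.7 counter xy [-0.0684  0.2507] z 0.0762 F [0.9 0.3 0.5] w 0.2
turn units -0.01
```

The gap shows clearly: tip at ≈ 0.098 for a reported 0.076. I'll lower it 15 mm in small steps.

```bash
python3 -m handwheel '[[[-0.6,0,0,0.3,0],[-0.6,0,0,0.2,0],[-0.6,0,0,0.1,0],[-0.6,0,0,0,0],[-0.6,0,0,0,0]]]'; python3 tip.py;python3 go.py -0.067 0.04 0.061
```

```text
clock: 9.2
tool_pos: [0.5169, 0.2392, 0.0601]
tcp_rot: [-0.0, 0.677, 0.736, -0.0]
contact_force: [-1.2, 0.8, -0.8]
width: 0.2
grasp_force: 0.0
tcp [-0.069  0.251] 0.060094239688309944
(array([  0,  15, 240,  44,  21,  22,  23,  28,  28,  31,  26,  27,  29,
        23,  19,  16,   8]), array([0.07 , 0.074, 0.078, 0.082, 0.086, 0.09 , 0.094, 0.098, 0.102,
       0.106, 0.11 , 0.114, 0.118, 0.122, 0.126, 0.13 , 0.134, 0.138]))
t 9.25 counter xy [-0.0691  0.2506] z 0.0603 F [ 0.3 -0.6  0.8] w 0.2
turn units -0.0
units tool xyz [-8.42  0.09 -0.03] goal [0.537 0.029 0.061]
```

```bash
python3 -m handwheel '[[[-0.6,0,0,-0.8,0],[-0.6,0,0,-0.8,0],[-0.6,-0.7,0.1,0,0],[-0.6,-0.8,0,0,0],[-0.6,-0.8,0,0,0],[-0.6,-0.8,0,0,0],[-0.6,-0.8,0,0,0],[-0.6,0,0,0,0]]]'; python3 -m handwheel '[[[-0.6,0,0,0,0],[-0.6,0,0,0,0]]]';python3 go.py -0.066 0.152 0.061
```

```text
clock: 10.05
tool_pos: [0.5279, 0.1402, 0.1005]
tcp_rot: [0.0, 0.678, 0.735, -0.0]
contact_force: [0.7, 1.1, 0.6]
width: 0.197
grasp_force: 0.0
clock: 10.25
tool_pos: [0.5275, 0.1429, 0.1003]
tcp_rot: [-0.0, 0.677, 0.736, 0.0]
contact_force: [0.8, -0.4, -0.3]
width: 0.201
grasp_force: 0.0
t 10.25 counter xy [-0.0666  0.1537] z 0.1003 F [ 0.8 -0.4 -0.3] w 0.2
turn units -0.0
units tool xyz [-0.07  0.02  1.57] goal [0.528 0.141 0.061]
```

```bash
python3 -m handwheel '[[[-0.6,-0.1,0,0.6,0],[-0.6,0,0,0.6,0],[-0.6,0,0,0.3,0],[-0.6,0,0,0.07,0],[-0.6,0,0,0,0]]]'; python3 -m handwheel '[[[-0.6,-0.4,0,0,0],[-0.6,-0.4,0,0,0],[-0.6,-0.4,0,0,0],[-0.6,-0.4,0,0,0],[-0.6,-0.4,0,0,0],[-0.6,0,0,0,0]]]'; python3 tip.py; python3 go.py -0.066 0.04 0.061; python3 -c "
import cv2;i=cv2.imread('pics/tip.png');cv2.imwrite('pics/v.png',cv2.resize(i[130:330,130:410],None,fx=2.5,fy=2.5))"
```

```text
clock: 10.75
tool_pos: [0.5271, 0.1397, 0.06]
tcp_rot: [-0.0, 0.677, 0.736, -0.001]
contact_force: [0.3, 0.4, 0.0]
width: 0.201
grasp_force: 0.0
clock: 11.35
tool_pos: [0.532, 0.0883, 0.061]
tcp_rot: [0.0, 0.678, 0.735, -0.0]
contact_force: [0.5, 0.5, 0.5]
width: 0.204
grasp_force: 0.0
tcp [-0.067  0.099] 0.061043774492419565
(array([  0,  10, 200,  39,  14,  20,  25,  24,  26,  27,  20,  28,  24,
        30,  26,  28,  23]), array([0.07 , 0.074, 0.078, 0.082, 0.086, 0.09 , 0.094, 0.098, 0.102,
       0.106, 0.11 , 0.114, 0.118, 0.122, 0.126, 0.13 , 0.134, 0.138]))
t 11.4 counter xy [-0.0666  0.0997] z 0.061 F [-0.   0.1 -0. ] w 0.2
turn units -0.02
units tool xyz [-2.39  0.03 -0.  ] goal [0.538 0.03  0.061]
```

View pics/v.png

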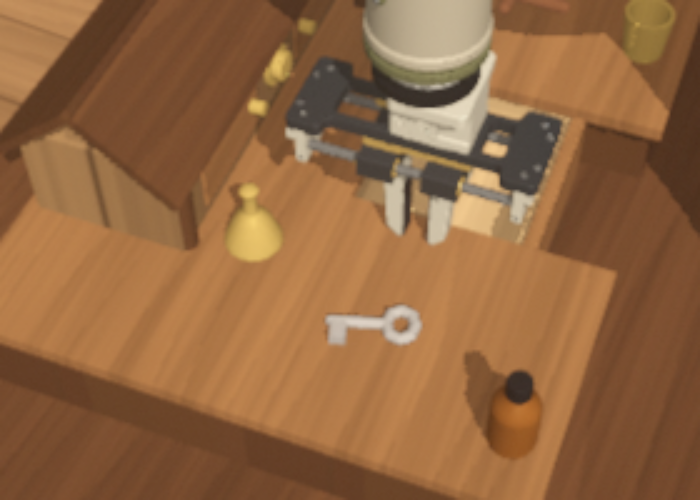

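The fingers are down at (420,230), the peg has left its place and is ahead of them at the bay edge, and the key at (375,325) is untouched. I'll finish the peg sweep and go back for the key.

```bash
python3 -m handwheel '[[[-0.6,-0.4,0,0,0],[-0.6,-0.4,0,0,0],[-0.6,-0.4,0,0,0],[-0.6,-0.4,0,0,0],[-0.6,-0.4,0,0,0],[-0.6,-0.4,0,0,0],[-0.6,0,0,0,0],[-0.6,0,0,-0.8,0]]]'; python3 -m handwheel '[[[-0.6,0,0,-0.8,0],[-0.6,0.8,0,-0.2,0],[-0.6,0.8,0,0,0],[-0.6,0.8,0,0,0],[-0.6,0.9,0,0,0],[-0.6,0.9,0,0,0],[-0.6,0.9,0,0,0],[-0.6,0.9,0,0,0]]]';python3 -m handwheel '[[[-0.6,0.9,0,0,0],[-0.6,0.9,0,0,0],[-0.6,0.6,0,0,0],[-0.6,0,0,0,0],[-0.6,0,0,0,0]]]'
python3 - <<'E'
from h import *
F=np.load("frame.npz");a=float(F["a"]);o=F["o"];C=np.array([[np.cos(a),np.sin(a)],[-np.sin(a),np.cos(a)]])
d=grab("top","pics/top3.png");P=cloud(d);Q=(P[...,:2]-o)@C.T;Z=P[...,2]
w=(Q[...,0]>-.14)&(Q[...,0]<-.01)&(abs(Q[...,1])<.07)&(Z>.013)
print("in drawer",Q[w].min(0).round(3),Q[w].max(0).round(3),Z[w].max(),w.sum())
cv2.imwrite("pics/c3.png",cv2.resize(d["image"][170:320,190:450],None,fx=3,fy=3)[:,:,::-1])
E
python3 go.py -0.067 0.25 0.061
```

```text
clock: 12.2
tool_pos: [0.5343, 0.0298, 0.0781]
tcp_rot: [-0.002, 0.678, 0.735, -0.002]
contact_force: [-0.0, -0.5, 0.2]
width: 0.202
grasp_force: 0.0
clock: 13.0
tool_pos: [0.5241, 0.1807, 0.1059]
tcp_rot: [-0.0, 0.677, 0.736, 0.0]
contact_force: [0.1, 0.6, 0.4]
width: 0.199
grasp_force: 0.0
clock: 13.5
tool_pos: [0.5194, 0.2391, 0.1057]
tcp_rot: [0.0, 0.677, 0.736, -0.0]
contact_force: [-1.2, -0.7, -0.0]
width: 0.198
grasp_force: 0.0
in drawer [-0.133 -0.059] [-0.022  0.07 ] 0.028019996402898397 110
t 13.55 counter xy [-0.0666  0.2498] z 0.1058 F [ 0.7 -0.2 -0.1] w 0.2
turn units -0.01
units tool xyz [ 0.01 -0.01  1.79] goal [0.519 0.239 0.061]
```

View pics/c3.png

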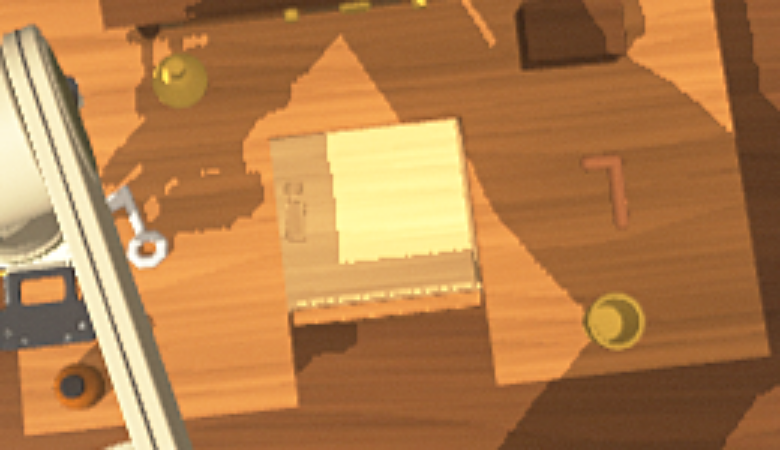

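The peg now lies in the drawer at (295,210). Next, sweep the key.

```bash
python3 -m handwheel '[[[-0.6,0,0,0.6,0],[-0.6,0,0,0.6,0],[-0.6,0,0,0.4,0],[-0.6,0,0,0.19,0],[-0.6,0,0,0,0],[-0.6,-0.4,0,0,0],[-0.6,-0.4,0,0,0],[-0.6,-0.4,0,0,0]]]'; python3 -m handwheel '[[[-0.6,-0.4,0,0,0],[-0.6,-0.4,0,0,0],[-0.6,-0.4,0,0,0],[-0.6,-0.4,0,0,0],[-0.6,-0.4,0,0,0],[-0.6,-0.4,0,0,0],[-0.6,-0.4,0,0,0],[-0.6,-0.4,0,0,0]]]'
python3 - <<'E'
from h import *
d=grab("scene"); cv2.imwrite("pics/v2.png",cv2.resize(d["image"][130:330,130:410],None,fx=2.5,fy=2.5)[:,:,::-1])
E
python3 go.py -0.066 0.04 0.061
```

```text
clock: 14.35
tool_pos: [0.5225, 0.2086, 0.0619]
tcp_rot: [0.0, 0.677, 0.736, 0.0]
contact_force: [0.2, 0.1, 0.0]
width: 0.201
grasp_force: 0.1
clock: 15.15
tool_pos: [0.5287, 0.129, 0.0613]
tcp_rot: [0.0, 0.677, 0.736, 0.0]
contact_force: [-0.1, 2.2, 2.0]
width: 0.199
grasp_force: 1.4
t 15.2 counter xy [-0.0665  0.1385] z 0.0613 F [ 0.8 -0.8  2.2] w 0.2
turn units -0.01
units tool xyz [-3.94  0.02  0.01] goal [0.538 0.03  0.061]
```

View pics/v2.png

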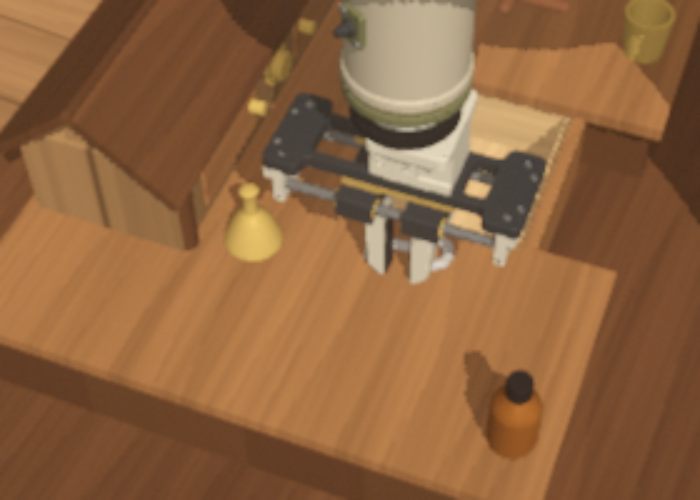

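The key is moving ahead of the fingers, with its bow at (435,255). Continue over the edge, then move up and across towards the pin.

```bash
python3 -m handwheel '[[[-0.6,-0.4,0,0,0],[-0.6,-0.4,0,0,0],[-0.6,-0.4,0,0,0],[-0.6,-0.4,0,0,0],[-0.6,-0.4,0,0,0],[-0.6,-0.4,0,0,0],[-0.6,-0.4,0,0,0],[-0.6,-0.4,0,0,0]]]'; python3 -m handwheel '[[[-0.6,-0.4,0,0,0],[-0.6,-0.4,0,0,0],[-0.6,-0.4,0,0,0],[-0.6,0,0,0,0],[-0.6,0,0,0,0]]]'
python3 - <<'E'
from h import *
d=grab("scene"); cv2.imwrite("pics/v3.png",cv2.resize(d["image"][80:330,130:410],None,fx=2.2,fy=2.2)[:,:,::-1])
E
python3 go.py -0.075 -0.238 0.11
```

```text
clock: 16.0
tool_pos: [0.5348, 0.0489, 0.0608]
tcp_rot: [-0.0, 0.677, 0.736, -0.0]
contact_force: [-0.3, 0.0, -0.5]
width: 0.201
grasp_force: 0.0
clock: 16.5
tool_pos: [0.5376, 0.0199, 0.0611]
tcp_rot: [-0.0, 0.678, 0.735, 0.0]
contact_force: [-1.7, 0.5, -0.5]
width: 0.199
grasp_force: 0.0
t 16.55 counter xy [-0.0667  0.0307] z 0.0611 F [ 0.3  1.7 -0.3] w 0.2
turn units -0.01
units tool xyz [-10.75  -0.32  -1.96] goal [ 0.552 -0.248  0.11 ]
```

View pics/v3.png

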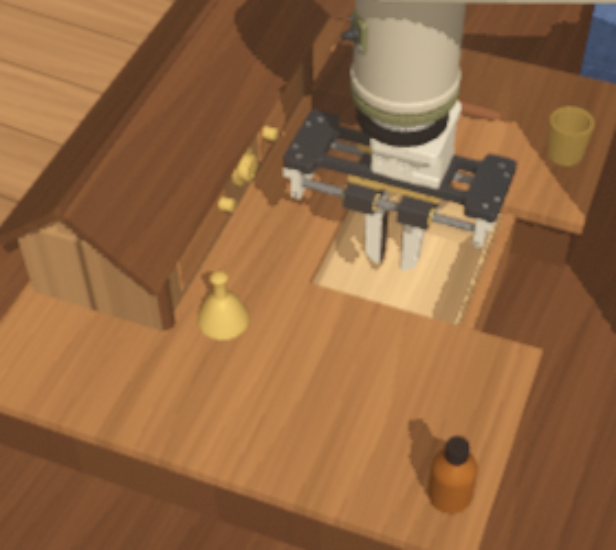

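The left wing is clear, so the key has dropped in; I'll confirm with depth. Now over the pin to its outer side.

```bash
python3 -m handwheel '[[[-0.6,0,0,-0.9,0],[-0.6,0,0,-0.9,0],[-0.6,-0.9,-0.1,-0.2,0],[-0.6,-0.9,-0.1,0,0],[-0.6,-0.9,-0.1,0,0],[-0.6,-0.9,0,0,0],[-0.6,-0.9,0,0,0],[-0.6,-0.9,0,0,0]]]'; python3 -m handwheel '[[[-0.6,-0.9,0,0,0],[-0.6,-0.9,0,0,0],[-0.6,-0.9,0,0,0],[-0.6,-0.9,0,0,0],[-0.6,-0.9,0,0,0],[-0.6,-0.8,0,0,0],[-0.6,0,0,0,0],[-0.6,0,0,0,0]]]'
python3 - <<'E'
from h import *
F=np.load("frame.npz");a=float(F["a"]);o=F["o"];C=np.array([[np.cos(a),np.sin(a)],[-np.sin(a),np.cos(a)]])
d=grab("top");P=cloud(d);Q=(P[...,:2]-o)@C.T;Z=P[...,2]
def comp(m):
    n,l,st,c=cv2.connectedComponentsWithStats(m.astype(np.uint8))
    for i in range(1,n):
        if st[i,4]>25: w=l==i; print(c[i].round(),st[i,4],Q[w].min(0).round(3),Q[w].max(0).round(3),Z[w].max().round(3))
print("drawer");comp((Q[...,0]>-.14)&(Q[...,0]<-.008)&(abs(Q[...,1])<.073)&(Z>.012))
print("left");comp((Q[...,0]>-.215)&(Q[...,0]<.07)&(Q[...,1]>.085)&(Q[...,1]<.29)&(Z>.0855))
print("right");comp((Q[...,0]>-.215)&(Q[...,0]<.07)&(Q[...,1]<-.085)&(Q[...,1]>-.29)&(Z>.0855)&(Z<.13))
cv2.imwrite("pics/c4.png",cv2.resize(d["image"][170:320,190:450],None,fx=3,fy=3)[:,:,::-1])
E
python3 go.py -0.078 -0.238 0.061
```

```text
clock: 17.35
tool_pos: [0.5413, -0.1153, 0.1112]
tcp_rot: [-0.0, 0.677, 0.736, 0.0]
contact_force: [0.5, 0.1, -0.6]
width: 0.2
grasp_force: 0.0
clock: 18.15
tool_pos: [0.5521, -0.2469, 0.1109]
tcp_rot: [-0.0, 0.678, 0.735, 0.0]
contact_force: [0.4, 0.6, -0.5]
width: 0.206
grasp_force: 0.0
drawer
[287. 236.] 162 [-0.085  0.054] [-0.008  0.073] 0.044
left
[249. 196.] 225 [0.028 0.127] [0.07 0.17] 0.142
[216. 299.] 209 [-0.208  0.232] [-0.173  0.266] 0.157
right
[380. 182.] 696 [ 0.026 -0.214] [ 0.07  -0.133] 0.125
[393. 231.] 149 [-0.111 -0.203] [-0.05  -0.169] 0.096
[390. 275.] 107 [-0.202 -0.183] [-0.164 -0.15 ] 0.128
t 18.2 counter xy [-0.0743 -0.2363] z 0.1109 F [ 0.7 -0.4 -1.1] w 0.2
turn units -0.0
units tool xyz [-0.07 -0.15  2.  ] goal [ 0.549 -0.248  0.061]
```

View pics/c4.png

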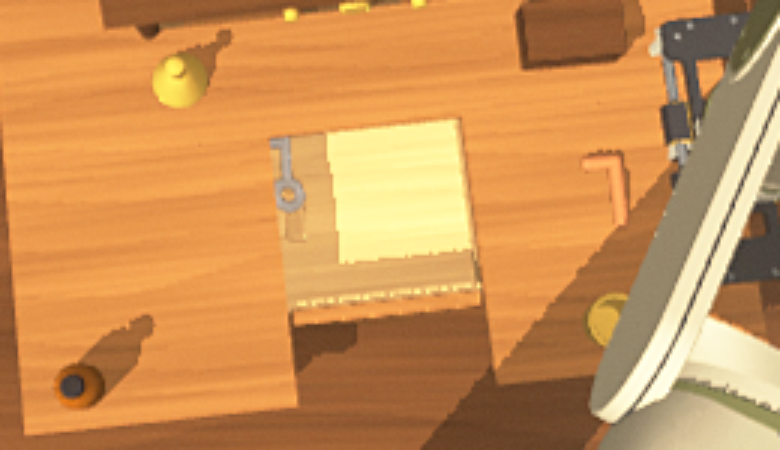

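The key lies in the drawer with its bow at (288,193), partly over the peg, top at 44 mm. The pin at (612,187) is still in place. I've now viewed 11 pictures, one over the limit of 10, so I'll check the rest numerically.

```bash
python3 -m handwheel '[[[-0.6,-0.1,-0.1,0.7,0],[-0.6,0,0,0.7,0],[-0.6,0,0,0.4,0],[-0.6,0,0,0.2,0],[-0.6,0,0,0,0],[-0.6,0.4,0,0,0],[-0.6,0.4,0,0,0],[-0.6,0.4,0,0,0]]]'; python3 -m handwheel '[[[-0.6,0.4,0,0,0],[-0.6,0.4,0,0,0],[-0.6,0.4,0,0,0],[-0.6,0.4,0,0,0],[-0.6,0.4,0,0,0],[-0.6,0.4,0,0,0],[-0.6,0.4,0,0,0],[-0.6,0.4,0,0,0]]]'; python3 go.py -0.078 -0.03 0.061
```

```text
clock: 19.0
tool_pos: [0.5478, -0.2191, 0.0619]
tcp_rot: [0.001, 0.677, 0.736, 0.0]
contact_force: [0.7, 0.0, 0.6]
width: 0.199
grasp_force: 0.4
clock: 19.8
tool_pos: [0.5407, -0.1394, 0.0611]
tcp_rot: [-0.0, 0.677, 0.736, -0.0]
contact_force: [0.5, -1.2, 1.4]
width: 0.2
grasp_force: 0.5
t 19.8 counter xy [-0.0769 -0.1286] z 0.0611 F [ 0.5 -1.2  1.4] w 0.2
turn units -0.01
units tool xyz [ 3.94 -0.05  0.  ] goal [ 0.531 -0.041  0.061]
```

```bash
python3 -m handwheel '[[[-0.6,0.4,0,0,0],[-0.6,0.4,0,0,0],[-0.6,0.4,0,0,0],[-0.6,0.4,0,0,0],[-0.6,0.4,0,0,0],[-0.6,0.4,0,0,0],[-0.6,0.4,0,0,0],[-0.6,0.4,0,0,0]]]'; python3 -m handwheel '[[[-0.6,0.4,0,0,0],[-0.6,0.4,0,0,0],[-0.6,0,0,0,0],[-0.6,0,0,-0.9,0],[-0.6,0,0,-0.9,0],[-0.6,0,-0.9,0,0],[-0.6,0.2,-0.9,0,0],[-0.6,0.3,-0.9,0,0]]]'; python3 -m handwheel '[[[-0.6,0.3,-0.9,0,0],[-0.6,0.3,-0.9,0,0],[-0.6,0.1,-0.9,0,0],[-0.6,0,0,0,0],[-0.6,0,0,0,0]]]'
cat > chk.py <<'E'
from h import *
F=np.load("frame.npz");a=float(F["a"]);o=F["o"];C=np.array([[np.cos(a),np.sin(a)],[-np.sin(a),np.cos(a)]])
for nm in("top","scene"):
    d=grab(nm,f"pics/{nm}9.png");P=cloud(d);Q=(P[...,:2]-o)@C.T;Z=P[...,2]
    def comp(t,m):
        n,l,st,c=cv2.connectedComponentsWithStats(m.astype(np.uint8)); print(nm,t)
        for i in range(1,n):
            if st[i,4]>25: w=l==i; print("  ",c[i].round(),st[i,4],Q[w].min(0).round(3),Q[w].max(0).round(3),Z[w].max().round(3),np.median(d["image"][w],0))
    comp("drawer",(Q[...,0]>-.14)&(Q[...,0]<-.008)&(abs(Q[...,1])<.073)&(Z>.012)&(Z<.075))
    comp("wings",(Q[...,0]>-.215)&(Q[...,0]<.07)&(abs(Q[...,1])>.085)&(abs(Q[...,1])<.29)&(Z>.0855)&(Z<.17))
    w=(abs(Q[...,1])<.06)&(Z>.05)&(Z<.078)&(Q[...,0]<-.02)&(Q[...,0]>-.2)
    print("front panel x",np.percentile(Q[w][:,0],[5,50,95]).round(3) if w.any() else None)
E
python3 chk.py; python3 go.py -0.215 0.0 0.02
```

```text
clock: 20.6
tool_pos: [0.5341, -0.0596, 0.0611]
tcp_rot: [-0.0, 0.677, 0.736, 0.0]
contact_force: [0.1, 0.2, -0.2]
width: 0.198
grasp_force: 0.0
clock: 21.4
tool_pos: [0.4637, -0.0341, 0.1063]
tcp_rot: [0.0, 0.678, 0.735, 0.0]
contact_force: [0.8, 0.8, -1.2]
width: 0.198
grasp_force: 0.0
clock: 21.9
tool_pos: [0.3962, -0.022, 0.1066]
tcp_rot: [0.001, 0.677, 0.736, 0.0]
contact_force: [0.4, -1.1, -0.5]
width: 0.2
grasp_force: 0.0
top drawer
   [287. 236.] 171 [-0.085  0.052] [-0.008  0.073] 0.042 [188. 161. 115.]
   [335. 241.] 95 [-0.099 -0.073] [-0.06  -0.046] 0.023 [252. 168.  95.]
top wings
   [380. 182.] 696 [ 0.026 -0.214] [ 0.07  -0.133] 0.125 [134.  82.  46.]
   [249. 196.] 224 [0.03  0.128] [0.068 0.169] 0.144 [244.  200.5  79. ]
   [398. 276.] 157 [-0.206 -0.193] [-0.164 -0.157] 0.129 [178. 138.  61.]
   [216. 299.] 211 [-0.208  0.232] [-0.173  0.266] 0.157 [128.  73.  28.]
front panel x [-0.159 -0.151 -0.143]
scene drawer
   [326. 194.] 176 [-0.118 -0.073] [-0.057 -0.041] 0.024 [206. 142.  94.]
scene wings
   [288. 117.] 716 [ 0.029 -0.216] [ 0.07  -0.131] 0.125 [108.  69.  43.]
   [230. 220.] 407 [0.032 0.13 ] [0.07  0.171] 0.143 [217. 179.  96.]
   [335. 296.] 593 [-0.205  0.237] [-0.17   0.269] 0.158 [142.  83.  38.]
front panel x [-0.157 -0.15  -0.14 ]
t 22.0 counter xy [-0.2108  0.0003] z 0.1066 F [0.5 0.7 0.1] w 0.2
turn units -0.01
units tool xyz [-0.01 -0.17  3.46] goal [ 0.392 -0.023  0.02 ]
```

All three lie in the drawer: the pin is flat (top 24 mm), and the key and peg tops are at 42 mm. The obstacles haven't moved. Lower in front of the panel and push.

```bash
python3 -m handwheel '[[[-0.6,0,-0.1,0.8,0],[-0.6,0,0,0.8,0],[-0.6,0,0,0.8,0],[-0.6,0,0,0.7,0],[-0.6,0,0,0.2,0],[-0.6,0,0.2,0,0],[-0.6,0,0.2,0,0],[-0.6,0,0.2,0,0]]]'; python3 -m handwheel '[[[-0.6,0,0.2,0,0],[-0.6,0,0.2,0,0],[-0.6,0,0.2,0,0],[-0.6,0,0.2,0,0],[-0.6,0,0.2,0,0],[-0.6,0,0.2,0,0],[-0.6,0,0.2,0,0],[-0.6,0,0.2,0,0]]]'; python3 tip.py; python3 chk.py | grep -A3 -E "drawer|panel"; python3 go.py -0.045 0 0.022
```

```text
clock: 22.8
tool_pos: [0.4097, -0.0209, 0.0248]
tcp_rot: [0.001, 0.677, 0.736, 0.001]
contact_force: [0.2, 0.3, 0.6]
width: 0.199
grasp_force: 0.0
clock: 23.6
tool_pos: [0.4482, -0.0174, 0.0236]
tcp_rot: [-0.0, 0.677, 0.736, -0.0]
contact_force: [-1.8, -0.6, 3.1]
width: 0.201
grasp_force: 1.2
tcp [-0.159  0.001] 0.02363087096044353
(array([28, 43, 25, 21, 21, 26, 24, 22, 24, 15,  4,  2,  3,  0,  2,  2,  1]), array([0.07 , 0.074, 0.078, 0.082, 0.086, 0.09 , 0.094, 0.098, 0.102,
       0.106, 0.11 , 0.114, 0.118, 0.122, 0.126, 0.13 , 0.134, 0.138]))
top drawer
   [287. 230.] 132 [-0.061  0.052] [-0.008  0.073] 0.042 [216.  181.  118.5]
   [334. 230.] 60 [-0.07  -0.073] [-0.036 -0.047] 0.024 [221. 134.  82.]
   [291. 265.] 56 [-0.136  0.056] [-0.117  0.073] 0.075 [239.5 169.5  88.5]
--
front panel x [-0.135 -0.127 -0.119]
scene drawer
   [316. 191.] 161 [-0.094 -0.073] [-0.033 -0.044] 0.024 [179. 120.  78.]
   [336. 211.] 309 [-0.14  -0.031] [-0.104  0.073] 0.075 [174. 126.  76.]
scene wings
--
front panel x [-0.177 -0.13  -0.116]
t 23.75 counter xy [-0.1588  0.0006] z 0.0236 F [-0.4 -0.1 -0.2] w 0.21
turn units -0.0
units tool xyz [-0.02  4.55  0.07] goal [ 0.562 -0.009  0.022]
```

The drawer is closing smoothly and its contents are riding along. Continue.

```bash
python3 -m handwheel '[[[-0.6,0,0.25,0,0],[-0.6,0,0.25,0,0],[-0.6,0,0.25,0,0],[-0.6,0,0.25,0,0],[-0.6,0,0.25,0,0],[-0.6,0,0.25,0,0],[-0.6,0,0.25,0,0],[-0.6,0,0.25,0,0]]]'; python3 -m handwheel '[[[-0.6,0,0.25,0,0],[-0.6,0,0.25,0,0],[-0.6,0,0.25,0,0],[-0.6,0,0.25,0,0],[-0.6,0,0.25,0,0],[-0.6,0,0.25,0,0],[-0.6,0,0.25,0,0],[-0.6,0,0.25,0,0]]]'; python3 -m handwheel '[[[-0.6,0,0.2,0,0],[-0.6,0,0.15,0,0],[-0.6,0,0.1,0,0],[-0.6,0,0,0,0]]]'; python3 go.py -0.045 0 0.022
```

```text
clock: 24.55
tool_pos: [0.498, -0.0132, 0.0234]
tcp_rot: [-0.0, 0.677, 0.736, -0.0]
contact_force: [-0.7, 0.1, -2.5]
width: 0.196
grasp_force: 1.1
clock: 25.35
tool_pos: [0.548, -0.0091, 0.0236]
tcp_rot: [-0.0, 0.677, 0.736, 0.0]
contact_force: [-3.3, 0.5, -0.2]
width: 0.2
grasp_force: 1.1
clock: 25.75
tool_pos: [0.5595, -0.0083, 0.024]
tcp_rot: [0.0, 0.677, 0.736, 0.0]
contact_force: [0.1, 0.6, 0.7]
width: 0.204
grasp_force: 0.0
t 25.75 counter xy [-0.0472  0.0004] z 0.024 F [0.1 0.6 0.7] w 0.2
turn units -0.01
units tool xyz [-0.02  0.09  0.08] goal [ 0.562 -0.009  0.022]
```

Nudge until the hard stop shows in the force.

```bash
for i in 1 2 3; do r=$(python3 -m handwheel '[[[-0.6,0,0.08,0,0],[-0.6,0,0,0,0],[-0.6,0,0,0,0]]]'); echo "$r" | grep -E "tool_pos|contact|grasp"; done; python3 chk.py | grep panel
```

```text
tool_pos: [0.5611, -0.0081, 0.024]
contact_force: [-0.6, 0.2, -0.5]
grasp_force: 0.0
tool_pos: [0.5622, -0.008, 0.0238]
contact_force: [-5.7, -1.3, 4.8]
grasp_force: 3.0
tool_pos: [0.5621, -0.008, 0.0238]
contact_force: [-16.8, -1.1, 15.0]
grasp_force: 9.0
front panel x None
front panel x [-0.067 -0.035 -0.022]
```

The hard stop is reached: no advance, 17 N. Back off slowly, lift clear and check.

```bash
python3 -m handwheel '[[[-0.6,0,-0.2,0,0],[-0.6,0,-0.6,0,0],[-0.6,0,-0.9,0,0],[-0.6,0,-0.9,0,0],[-0.6,0,-0.9,-0.6,0],[-0.6,0,-0.9,-0.9,0],[-0.6,0,-0.9,-0.9,0],[-0.6,0,-0.9,-0.9,0]]]'; python3 -m handwheel '[[[-0.6,0,0,-0.9,0],[-0.6,0,0,-0.5,0],[-0.6,0,0,0,0],[-0.6,0,0,0,0],[-0.6,0,0,0,0]]]'; sed -i 's/Q\[...,0\]<-.02)&(Q\[...,0\]>-.2)/Q[...,0]<-.005)\&(Q[...,0]>-.1)/' chk.py; python3 chk.py; python3 go.py
```

```text
clock: 27.55
tool_pos: [0.4095, -0.0205, 0.107]
tcp_rot: [0.0, 0.677, 0.736, 0.0]
contact_force: [0.6, -0.6, 0.3]
width: 0.202
grasp_force: 0.0
clock: 28.05
tool_pos: [0.4096, -0.0203, 0.1397]
tcp_rot: [-0.001, 0.677, 0.736, -0.001]
contact_force: [-0.1, -0.6, 0.2]
width: 0.196
grasp_force: 0.0
top drawer
   [311. 219.] 462 [-0.023 -0.073] [-0.008  0.072] 0.075 [217.5 139.5  71.5]
top wings
   [380. 182.] 702 [ 0.026 -0.214] [ 0.07  -0.133] 0.126 [138.  85.  47.]
   [249. 196.] 225 [0.028 0.127] [0.068 0.169] 0.142 [247. 205.  79.]
   [400. 277.] 91 [-0.204 -0.199] [-0.165 -0.176] 0.126 [215. 165.  72.]
   [216. 299.] 214 [-0.208  0.232] [-0.173  0.266] 0.157 [132.   75.5  29. ]
front panel x [-0.022 -0.016 -0.006]
scene drawer
   [291. 190.] 484 [-0.02  -0.073] [-0.008  0.07 ] 0.075 [146.  98.  58.]
scene wings
   [288. 117.] 717 [ 0.028 -0.216] [ 0.07 -0.13] 0.125 [112.  72.  45.]
   [386. 144.] 50 [-0.193 -0.158] [-0.171 -0.15 ] 0.124 [153. 122.  63.]
   [230. 220.] 408 [0.031 0.131] [0.07  0.171] 0.143 [222.  184.   99.5]
   [335. 296.] 597 [-0.205  0.238] [-0.17   0.269] 0.158 [147.  87.  40.]
front panel x [-0.02  -0.017 -0.008]
t 28.15 counter xy [-0.1977  0.0009] z 0.1397 F [0.2 0.1 0.1] w 0.2
turn units -0.0
```

The front panel is at x ≈ -0.02, which is shut. The obstacles are where they started and the robot touches nothing.

```bash
python3 -c "
from bench import ctrl
print(ctrl.sign_off())"
```

```text
the job is handed in; nothing more can be done
None
```

I swept the key, pin and peg into the drawer, pushed it shut to its stop and handed the job in at about 28 s; the last check showed the bottle, cup, box and bell unmoved, though I viewed 11 pictures against the limit of 10.

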